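Snib back a mortice night latch in the bench vise

ROBOT

A 6-joint arm with a two-finger parallel gripper is mounted at the origin on the work surface. World frame = base frame: x ahead of the robot, y to its left, z up, the work surface at z = 0. Lengths are in m, angles in rad, forces in N, time in s.
With the tool pointing down it reaches from about 0.35 to 0.975 m from the base axis. Payload 4.9 kg.
Tool frame: the origin (TCP) lies between the finger pads; the fingertips stand 22 mm ahead of it and the grasp point (between the pads) lies 3 mm ahead of it; z points along the fingers, y is the line along which they close (so a half turn about z gives the same grasp; the last joint's range is limited). The gripper opens to 85 mm and grips with 20 to 120 N. Pads are 22 mm wide; open, the fingers measure 114 mm over their backs; the gripper's body (76 mm by 85 mm) begins 54 mm behind the grasp point. The pads swing forward as they close: fully open they stand 13 mm farther back than shut.
Start: joints at [-1.26, 0.053, 1.613, -0, 1.476, -0.119], TCP at [0.26, -0.568, 0.253] pointing down, gripper open.
Joint ranges: [-3.01, 3.01], [-1.01, 2.22], [0.06, 2.58], [-1.02, 4.17], [0.09, 2.62], [-3.14, 3.14]. Speed limits (rad/s): [2.57, 2.57, 3.14, 3.14, 3.14, 3.14].

INTERFACE

Orientations are given as a unit quaternion [w, x, y, z].
In Python, from plant import state, grab_frame, get_calibration, job_done, recognise, regions_of gives the robot as it stands.
- The arm moves only by the tool apply_moves, never from a script. Its argument "targets" is a list of rows, each an object with "translation": the shift along the tool's x, y, z normalised to -1 to 1, where 1 is 100 mm, a list of three; "twist": the turn about the tool's z normalised to -1 to 1, where 1 is 0.1 rad; "hand": the opening, from 0 (shut) to 1 (fully open). A call has 1 to 8 rows; each row shifts and turns the commanded pose from where the row before left it, along the tool's axes as they then stand; what a row does not reach is not made up. A row lasts 1/10 s, in which the tool goes at most 50 mm and 8.59 degrees, less where a joint would pass 70% of its speed; a pose out of reach is approached as far as the arm can. A call with a number of a shift or a turn outside -1 to 1 is refused whole. A call with a gripper value outside its range is refused whole. The fingers move at their own pace and stop on an object; the grip force is fixed at half the most. Time passes only in rows, so rows that do not move let the fingers close. It gives the time, the measured TCP pose, the force, the opening and the grip force at its end, in the units of the state.
- state(): the state, without advancing time (a new reading comes with each control period).
- grab_frame(name): name is "scene" or "side" or "wrist"; returns the picture (400x640x3 uint8, red, green, blue); there is no depth.
- get_calibration(name): a dict with "camera_matrix" (3x3 intrinsics, pixels), "pose" (4x4, takes a point from camera to world coordinates). Camera axes: x right, y up, looking along -z (the intrinsics and any distortion apply to the point x, -y, -z); pixel columns grow to the right and rows downward; lengths in m; the calibration is good to about 2 mm. A picture is of the moment at which its call begins: read the wrist's pose just before it. get_calibration takes no time and is no camera call; for the wrist camera it gives the pose at the moment of the call.
- job_done(): hands the job in; it is judged then, once.
Trained networks look in the newest picture that a camera, given by its name, has taken for a name from the list of things; names that differ only in an ending like _2 or _b are one class to them, and where a whole thing is asked for, a point or a joint stands for the part that bears it (a point fixed in the world has none). Each returns a list of dicts, best first, with "score" (0 to 1); they miss things now and then, are a little off and sometimes report something else, mostly with a low value. They report only what shows in the picture. A call takes as long as a camera call.
- recognise(camera, query): "point" ([x, y, z] in m, in world coordinates, good to about 4 mm: the middle of the surface that is visible of it).
- regions_of(camera, query): "pixels" (400x640 bool, what is visible of it).
The state is a dict: "time": time; "joint_pos": joint angles; "joint_vel": joint speeds; "joint_efforts": joint torques, N m; "tool_pos": TCP position; "tool_rot": TCP orientation; "contact_force": force on the tool from outside, world axes, zero at the start; "ft_torque": the same for the moment, N m; "gripper_width": opening from 0.0 (shut) to 1.0 (fully open); "grasp_force": force on a finger pad.
Only numpy, scipy, OpenCV 4.12 (cv2) and the standard library are available. Lean on these libraries where they do the work, as an engineer would, in place of code of your own. Each camera call takes 0.05 s, during which the arm holds its last target. There are 200 camera calls.

TASK

The mortice night latch in the bench vise has to be set on hold-back before its cylinder is fitted. With your fingertips press the sprung latch bolt down flush into the faceplate, keep it down while you push the little snib beside it all the way along its slot, away from the bolt, then let go and move clear: the bolt must stay held in. Only press and push: do not pick up or move any of the loose things around the vise.

Things in the scene. Friction and masses are not known exactly. Their poses are not given: they have to be found in the camera images.
- lock: Mortice night latch clamped in a vise, its faceplate (flat steel strip 28 x 200 x 4 mm) level on top, 167 mm above the bench. Origin: centre of the faceplate's top face; y axis along the faceplate, from latch bolt towards snib; x across; z up. Fixed. The vise jaws end 30 mm below the faceplate; only bolt and snib stand higher than its top.
- latch_top (a point): Middle of the flat nose of the latch bolt, a brass block 34 mm long (lock frame y -27 to +7 mm) and 16 mm wide (x -8 to +8), bevelled on the -x side; the flat nose spans x -1 to +8 mm over the whole length. When out it stands 13 mm above the faceplate. The point sinks as the bolt is pressed.
- latch (a joint): How far the latch bolt is pressed down, m: 0 fully out, 0.013 flush with the faceplate, stop at 0.0145. A spring drives it out: 3 N at first, 7 N when flush. Once the snib has gone home the bolt stays in at about 0.0106, i.e. 2.4 mm proud.
- snib_top (a point): Centre of the top of the snib, a ridged steel thumb slide in a slot on the faceplate's centre line: 14 mm long (along y), 12 mm wide, 7.5 mm above the faceplate. Released, it spans y +10 to +24 mm in the lock frame, its near end 3 mm from the latch bolt.
- snib (a joint): How far the snib has been pushed along the lock's +y, away from the latch bolt, m: 0 released, 0.011 fully home at the end of its slot. Blocked after about 1 mm unless the bolt is pressed 11 mm or deeper; catches the bolt from about 2 mm of travel on. Pushing takes 1 to 4 N; it stays where left.
- oil_can: Bystander, loose: a small grey and white can, 52 mm across and 125 mm high, standing on the bench beside the vise. Origin at the centre of its underside.
- cylinder: Bystander, loose: a brass lock cylinder standing on its flange, 35 mm across, 38 mm high, beside the vise. Origin at the centre of its underside.
- screwdriver: Bystander, loose: a screwdriver 190 mm long with a black handle, lying on the bench beside the vise.

How it is judged:
By the outcome, as a careful person would: the job done as asked, in the order asked, and still so for the second after the job is handed in, with the robot touching nothing.
It also fails if it takes over 35 s, if anything falls off the work surface, if the arm or the gripper's body presses on something with over 40 N, if the wrist force passes 120 N, or if a joint passes its speed limit or range.

## Working session

There is one attempt and no reset: what is moved stays moved. The work goes in short steps, Python scripts to look and compute and a tool call to move; the robot and the scene stay as the last step left them, time stands still between calls to the robot, and variables do not carry over. Pictures are saved under pics/ and viewed, at most 10 in all, crops included, and the job is handed in when it is done.

Besides the shell and the picture viewer there is one more tool, called after ">>>" by a JSON object that holds its "op" and its "data", one argument or row to a line. apply_moves: Moves the arm, as the interface text tells. Its arguments: {"type":"object","properties":{"targets":{"type":"array"}},"required":["targets"]}

```bash
mkdir -p pics; ls; python3 - <<'E'
from plant import *
import cv2,numpy as np
s=state();print(s)
ims=[]
for c in ["scene","side","wrist"]:
    f=grab_frame(c); cv2.imwrite(f"pics/{c}0.png",f[:,:,::-1])
    k=get_calibration(c);print(c,np.round(k["camera_matrix"],1).tolist(),np.round(k["pose"],3).tolist())
    for q in ["lock","latch_top","snib_top","oil_can","cylinder","screwdriver"]:
        print(q,[(np.round(r["point"],3).tolist(),round(r["score"],2)) for r in recognise(c,q)[:2]])
E
```

```text
pics
{'time': 0.0, 'joint_pos': array([-1.25999699e+00,  5.33478317e-02,  1.61429521e+00,  7.93679350e-06,
        1.47597532e+00, -1.19012077e-01]), 'joint_vel': array([-0.00059254,  0.00085565, -0.00100435, -0.00112472,  0.0007703 ,
        0.00137647]), 'joint_efforts': array([ 5.87070354e-04, -3.93685949e+01, -3.70175099e+01, -9.16528370e-05,
        7.11486849e-03, -7.79474021e-06]), 'tool_pos': array([ 0.26025626, -0.56760621,  0.25206783]), 'tool_rot': array([-1.00858235e-03,  9.76996087e-01,  2.13254823e-01, -9.30457513e-05]), 'contact_force': array([-1.01320221, -0.81540698, -1.03029566]), 'ft_torque': array([-0.00999813,  0.0357966 , -0.07375454]), 'grasp_force': 0.0, 'gripper_width': 1.0036062329120388}
scene [[511.6, 0.0, 323.8], [0.0, 511.6, 201.3], [0.0, 0.0, 1.0]] [[-0.725, -0.468, 0.506, 1.09], [0.689, -0.487, 0.536, 0.579], [-0.004, 0.737, 0.675, 0.852], [0.0, 0.0, 0.0, 1.0]]
lock [([0.618, 0.139, 0.167], 0.72)]
latch_top [([0.592, 0.112, 0.18], 0.48)]
snib_top [([0.754, 0.198, 0.032], 0.59), ([0.613, 0.125, 0.171], 0.58)]
oil_can [([0.533, 0.012, 0.115], 0.91)]
cylinder [([0.752, 0.195, 0.032], 0.93)]
screwdriver [([0.381, -0.025, 0.022], 0.74)]
side [[512.5, 0.0, 320.6], [0.0, 512.5, 192.9], [0.0, 0.0, 1.0]] [[-0.978, 0.098, -0.186, 0.323], [-0.21, -0.481, 0.851, 1.178], [-0.006, 0.871, 0.491, 0.778], [0.0, 0.0, 0.0, 1.0]]
lock [([0.602, 0.128, 0.162], 0.95)]
latch_top []
snib_top []
oil_can [([0.506, 0.029, 0.076], 0.74)]
cylinder [([0.746, 0.2, 0.022], 0.76), ([0.507, 0.03, 0.079], 0.24)]
screwdriver [([0.379, -0.024, 0.02], 0.6)]
wrist [[282.5, 0.0, 318.2], [0.0, 282.5, 199.1], [0.0, 0.0, 1.0]] [[0.416, 0.876, 0.245, 0.322], [-0.909, 0.401, 0.113, -0.54], [0.001, -0.27, 0.963, 0.375], [0.0, 0.0, 0.0, 1.0]]
lock []
latch_top []
snib_top []
oil_can []
cylinder []
screwdriver []
```

View pics/scene0.png

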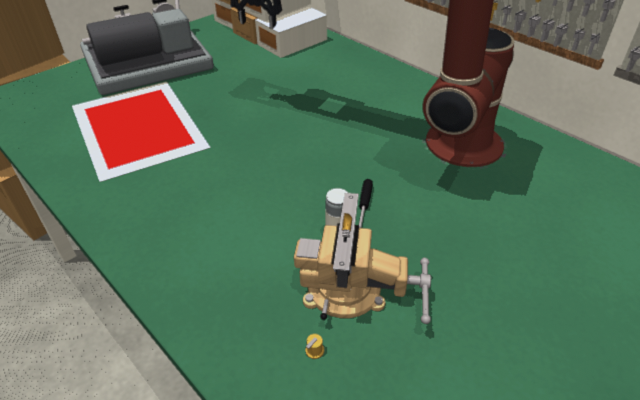

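View pics/side0.png

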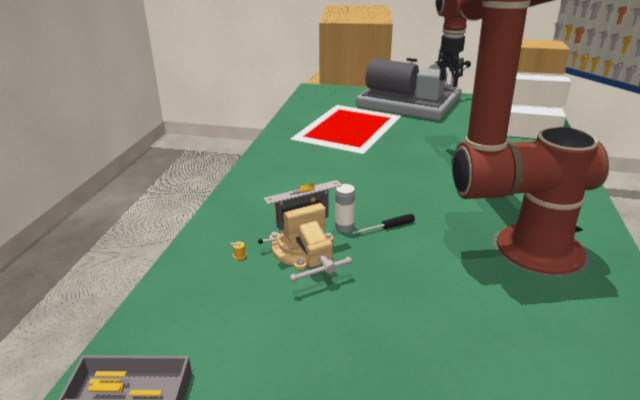

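Both views show the faceplate: in the scene it runs from about (350,195) to (343,285) with the bolt at (347,220), and in the side view it runs from (265,200) to (340,183). Next I'll fit its pose from the masks.

```bash
cat > h.py <<'E'
from plant import *
import cv2,numpy as np
from scipy.spatial.transform import Rotation as R
def ray(cal,uv,z):
    K=np.array(cal["camera_matrix"]);T=np.array(cal["pose"])
    uv=np.atleast_2d(uv).astype(float)
    d=np.c_[(uv[:,0]-K[0,2])/K[0,0],-(uv[:,1]-K[1,2])/K[1,1],-np.ones(len(uv))]@T[:3,:3].T
    return T[:3,3]+d*((z-T[2,3])/d[:,2])[:,None]
def proj(cal,P):
    K=np.array(cal["camera_matrix"]);T=np.array(cal["pose"])
    p=(np.atleast_2d(P)-T[:3,3])@T[:3,:3]
    return np.c_[K[0,0]*p[:,0]/-p[:,2]+K[0,2],K[1,1]*-p[:,1]/-p[:,2]+K[1,2]]
def tool():
    s=state();q=s["tool_rot"];return s,np.array(s["tool_pos"]),R.from_quat([q[1],q[2],q[3],q[0]])
E
python3 - <<'E'
from h import *
for c in ["scene","side"]:
    f=grab_frame(c);cal=get_calibration(c)
    for q in ["lock","latch_top","snib_top"]:
        for r in regions_of(c,q)[:2]:
            m=r["pixels"];ys,xs=np.nonzero(m)
            print(c,q,round(r["score"],2),m.sum(),xs.min(),xs.max(),ys.min(),ys.max())
    # bright plate pixels near
    m0=regions_of(c,"lock")
    if m0:
        g=f.min(2)>110; sat=(f.max(2).astype(int)-f.min(2))<25
        m=(m0[0]["pixels"]&g&sat).astype(np.uint8)
        n,l,st,ce=cv2.connectedComponentsWithStats(m);
        ys,xs=np.nonzero(m); P=ray(cal,np.c_[xs,ys],.167)[:,:2]
        P=P[np.linalg.norm(P-np.median(P,0),axis=1)<.12]
        r=cv2.minAreaRect((P*1000).astype(np.float32));print(c,r,cv2.boxPoints(r).round().tolist())
s,p,Rt=tool();print(Rt.as_matrix().round(3).tolist())
f=grab_frame("scene");cv2.imwrite("pics/sc.png",cv2.resize(f[180:300,280:420,::-1],None,fx=5,fy=5,interpolation=cv2.INTER_CUBIC))
E
```

```text
scene lock 0.92 1317 333 356 193 287
scene latch_top 0.62 135 342 351 213 229
scene ((600.485107421875, 119.41439056396484), (193.55496215820312, 27.898338317871094), 38.92182540893555) [[516.0, 69.0], [534.0, 48.0], [685.0, 169.0], [667.0, 191.0]]
side lock 0.69 1171 264 340 180 229
side latch_top 0.62 80 300 313 184 191
side ((598.698974609375, 118.91944885253906), (198.83651733398438, 33.896728515625), 38.82832336425781) [[511.0, 70.0], [532.0, 43.0], [687.0, 168.0], [666.0, 194.0]]
[[0.909, 0.417, -0.0], [0.417, -0.909, -0.0], [-0.0, 0.0, -1.0]]
```

View pics/sc.png

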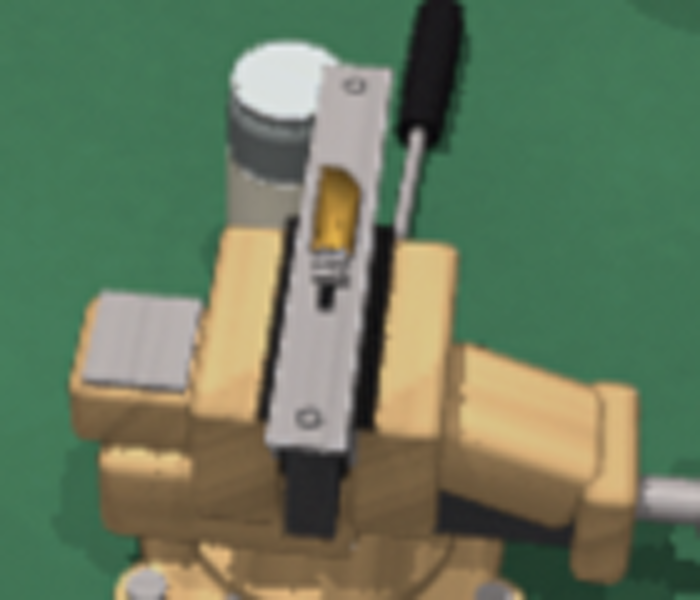

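The crop shows the bolt (about (338,210)) and the snib just below it (about (328,262)), with +y pointing away from the robot at about 38.9°. I'll move over the bolt with the fingers shut, then turn the tool's y axis along the lock's y.

>>> {"op": "apply_moves", "data": {
  "targets": [
    {"translation":[0.36,-0.3,-0.05],"twist":0,"hand":0},
    {"translation":[0.36,-0.3,-0.05],"twist":0,"hand":0},
    {"translation":[0.36,-0.3,-0.05],"twist":0,"hand":0},
    {"translation":[0.36,-0.3,-0.05],"twist":0,"hand":0},
    {"translation":[0.36,-0.3,-0.05],"twist":0,"hand":0},
    {"translation":[0.36,-0.3,-0.05],"twist":0,"hand":0},
    {"translation":[0.36,-0.3,0],"twist":0,"hand":0},
    {"translation":[0.36,-0.3,0],"twist":0,"hand":0}
  ]
}}

```text
time: 2.4
tool_pos: [0.4228, -0.2283, 0.2839]
tool_rot: [0.001, 0.977, 0.213, 0.0]
contact_force: [1.6, 0.5, -0.7]
gripper_width: 0.003
grasp_force: 0.0
```

>>> {"op": "apply_moves", "data": {
  "targets": [
    {"translation":[0.36,-0.3,0],"twist":0,"hand":0},
    {"translation":[0.36,-0.3,0],"twist":0,"hand":0},
    {"translation":[0.36,-0.3,0],"twist":0,"hand":0},
    {"translation":[0.36,-0.3,0],"twist":0,"hand":0},
    {"translation":[0.36,-0.3,0],"twist":0,"hand":0},
    {"translation":[0.36,-0.3,0],"twist":0,"hand":0},
    {"translation":[0.36,-0.3,0],"twist":0,"hand":0},
    {"translation":[0.36,-0.3,0],"twist":0,"hand":0}
  ]
}}

```text
time: 3.2
tool_pos: [0.5846, 0.1102, 0.2835]
tool_rot: [0.0, 0.977, 0.213, 0.0]
contact_force: [0.6, -0.7, 0.6]
gripper_width: 0.001
grasp_force: 0.0
```

>>> {"op": "apply_moves", "data": {
  "targets": [
    {"translation":[0,0,0],"twist":-1,"hand":0},
    {"translation":[0,0,0],"twist":-1,"hand":0},
    {"translation":[0,0,0],"twist":-1,"hand":0},
    {"translation":[0,0,0],"twist":-1,"hand":0},
    {"translation":[0,0,0],"twist":-1,"hand":0},
    {"translation":[0,0,0],"twist":-1,"hand":0},
    {"translation":[0,0,0],"twist":-1,"hand":0},
    {"translation":[0,0,0],"twist":-1,"hand":0}
  ]
}}

```text
time: 4.0
tool_pos: [0.584, 0.1082, 0.2833]
tool_rot: [-0.0, 0.816, 0.579, 0.0]
contact_force: [0.3, -0.0, -0.2]
gripper_width: 0.001
grasp_force: 0.0
```

>>> {"op": "apply_moves", "data": {
  "targets": [
    {"translation":[0,0,0],"twist":-1,"hand":0},
    {"translation":[0,0,0],"twist":-1,"hand":0},
    {"translation":[0,0,0],"twist":-1,"hand":0},
    {"translation":[0,0,0],"twist":-1,"hand":0},
    {"translation":[0,0,0],"twist":-1,"hand":0},
    {"translation":[0,0,0],"twist":-1,"hand":0},
    {"translation":[0,0,0],"twist":-1,"hand":0},
    {"translation":[0,0,0],"twist":-1,"hand":0}
  ]
}}

```text
time: 4.8
tool_pos: [0.584, 0.1082, 0.2833]
tool_rot: [0.0, 0.526, 0.851, 0.0]
contact_force: [-0.2, 0.7, 0.4]
gripper_width: -0.003
grasp_force: 0.0
```

>>> {"op": "apply_moves", "data": {
  "targets": [
    {"translation":[0,0,0],"twist":-1,"hand":0},
    {"translation":[0,0,0],"twist":-1,"hand":0},
    {"translation":[0,0,0],"twist":-0.19,"hand":0},
    {"translation":[0,0,0],"twist":0,"hand":0}
  ]
}}

```text
time: 5.2
tool_pos: [0.584, 0.1082, 0.2833]
tool_rot: [0.0, 0.432, 0.902, 0.0]
contact_force: [0.1, -0.2, 0.3]
gripper_width: 0.0
grasp_force: 0.0
```

```bash
python3 - <<'E'
from h import *
s,p,Rt=tool();print(s["time"],p,Rt.as_matrix().round(3).tolist(),s["contact_force"],s["gripper_width"],s["joint_pos"].round(2))
f=grab_frame("wrist");cal=get_calibration("wrist")
for q in ["lock","latch_top","snib_top"]:
    print(q,[(np.round(r["point"],3).tolist(),round(r["score"],2)) for r in recognise("wrist",q)[:2]])
a=np.deg2rad(38.87);ly=np.array([np.cos(a),np.sin(a)]);lx=np.array([ly[1],-ly[0]]);O=np.array([.5995,.119])
def P(x,y,z):return np.r_[O+x*lx+y*ly,.167+z]
g=f.copy()
for rect,z in [((-14,14,-100,100),0),((-8,8,-27,7),0),((-1,8,-27,7),.013),((-6,6,10,24),.0075)]:
    x0,x1,y0,y1=np.array(rect)/1000
    c=proj(cal,[P(x0,y0,z),P(x1,y0,z),P(x1,y1,z),P(x0,y1,z)]);cv2.polylines(g,[np.int32(c*16)],True,(255,0,0),1,cv2.LINE_AA,4)
cv2.imwrite("pics/w1.png",cv2.resize(np.hstack([g])[:,:,::-1],(800,500)))
E
```

```text
5.2 [0.58404326 0.10818698 0.28334634] [[-0.626, 0.78, 0.0], [0.78, 0.626, -0.0], [-0.0, 0.0, -1.0]] [ 0.13576083 -0.24863267  0.33624413] 0.00031177287961321455 [ 0.06 -0.04  1.65 -0.    1.53 -0.62]
lock [([0.592, 0.117, 0.168], 0.65)]
latch_top [([0.587, 0.112, 0.176], 0.86)]
snib_top [([0.38, -0.023, 0.026], 0.65)]
```

View pics/w1.png

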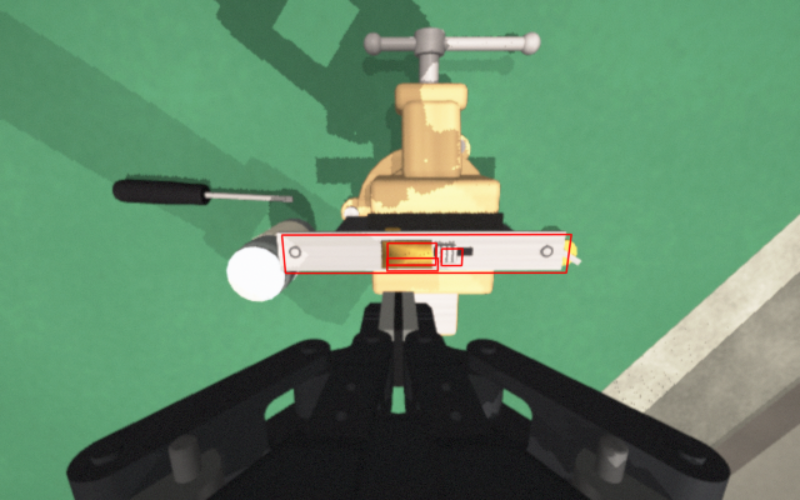

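The overlay fits to within about 2 mm, but the snib outline looks off, so I'll zoom in and refit.

```bash
python3 - <<'E'
from h import *
f=grab_frame("wrist");cal=get_calibration("wrist")
print(np.array(cal["pose"]).round(3).tolist())
hsv=cv2.cvtColor(f,cv2.COLOR_RGB2HSV)
m=((hsv[:,:,1]<50)&(hsv[:,:,2]>140)).astype(np.uint8); m[:180]=0;m[222:]=0;m[:,:224]=0;m[:,462:]=0
ys,xs=np.nonzero(m);print(xs.min(),xs.max(),ys.min(),ys.max())
W=ray(cal,np.c_[xs,ys],.167)[:,:2];r=cv2.minAreaRect((W*1000).astype(np.float32));print(r)
a=np.deg2rad(38.87);ly=np.array([np.cos(a),np.sin(a)]);lx=np.array([ly[1],-ly[0]])
b=regions_of("wrist","latch_top")[0]["pixels"];ys,xs=np.nonzero(b)
print(xs.min(),xs.max(),ys.min(),ys.max());T=ray(cal,np.c_[xs,ys],.180)[:,:2]
O=np.array([.5995,.119]);L=np.c_[(T-O)@lx,(T-O)@ly]*1000;print(L.min(0),L.max(0))
O=np.array(cv2.minAreaRect((W*1000).astype(np.float32))[0])/1000
g=cv2.resize(f[170:230,290:400],None,fx=7,fy=7,interpolation=cv2.INTER_CUBIC)
def P(x,y,z):return np.r_[O+x*lx+y*ly,.167+z]
for rect,z in [((-14,14,-100,100),0),((-1,8,-27,7),.013),((-6,6,10,24),.0075)]:
    x0,x1,y0,y1=np.array(rect)/1000
    c=proj(cal,[P(x0,y0,z),P(x1,y0,z),P(x1,y1,z),P(x0,y1,z)]);c=(c-[290,170]+.5)*7
    cv2.polylines(g,[np.int32(c*16)],True,(255,0,0),1,cv2.LINE_AA,4)
cv2.imwrite("pics/w2.png",g[:,:,::-1])
E
```

```text
[[0.779, -0.604, -0.167, 0.541], [0.626, 0.751, 0.21, 0.161], [-0.002, -0.269, 0.963, 0.405], [0.0, 0.0, 0.0, 1.0]]
224 461 180 221
((599.4714965820312, 121.35635375976562), (210.4112091064453, 37.346038818359375), 38.820926666259766)
305 345 193 214
[-12.34921233 -30.50304953] [5.82842536 2.59987416]
```

View pics/w2.png

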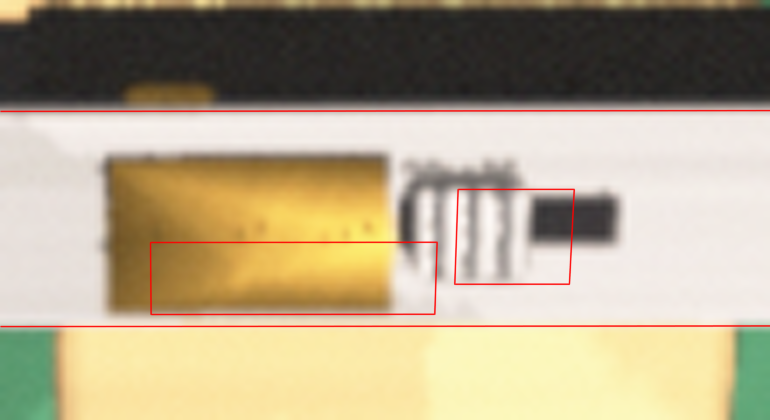

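The wrist view puts the bolt about 4 mm further along -y than my plate fit. I'll check this against the scene and side masks, and against the fingertips in the wrist view.

```bash
python3 - <<'E'
from h import *
a=np.deg2rad(38.87);ly=np.array([np.cos(a),np.sin(a)]);lx=np.array([ly[1],-ly[0]]);O=np.array([.5995,.119])
for c in ["scene","side"]:
    f=grab_frame(c);cal=get_calibration(c)
    for r in regions_of(c,"latch_top")[:1]:
        ys,xs=np.nonzero(r["pixels"])
        print(c,len(xs))
        for z in (.167,.180):
            T=ray(cal,np.c_[xs,ys],z)[:,:2];L=np.c_[(T-O)@lx,(T-O)@ly]*1000;print(z,L.min(0).round(1),L.max(0).round(1),L.mean(0).round(1))
    if c=="scene":
        s=[480,190];g=f[190:290,300:400]
    else: g=f[165:215,255:355];
    cv2.imwrite(f"pics/z_{c}.png",cv2.resize(g[:,:,::-1],None,fx=8,fy=8,interpolation=cv2.INTER_CUBIC)[:600])
f=grab_frame("wrist");cal=get_calibration("wrist");s,p,Rt=tool()
for n,d in [("tipmid",[0,0,.022]),("tip y+7",[0,.007,.022]),("tip y-7",[0,-.007,.022])]:
    print(n,proj(cal,p+Rt.apply(d)).round(1))
cv2.imwrite("pics/w3.png",cv2.resize(f[215:315,270:370,::-1],None,fx=6,fy=6,interpolation=cv2.INTER_CUBIC))
# plate ends in wrist: brightness along centre row
for row in (192,198,212): print(row,[int(v) for v in f[row,215:240].min(1)],[int(v) for v in f[row,445:466].min(1)])
E
```

```text
side 98
0.167 [ -5.  -39.2] [29.9  0.6] [ 12.7 -19.5]
0.18 [-26.2 -28.8] [ 8.  10.1] [-8.8 -9.5]
tipmid [[319.2 248.6]]
tip y+7 [[331.8 248.6]]
tip y-7 [[306.6 248.6]]
192 [76, 80, 78, 76, 77, 84, 158, 227, 231, 231, 232, 232, 231, 232, 231, 230, 223, 221, 215, 213, 214, 214, 215, 212, 214] [226, 226, 226, 226, 227, 224, 202, 115, 99, 111, 115, 119, 107, 103, 102, 101, 101, 100, 100, 100, 99]
198 [108, 107, 108, 106, 105, 100, 109, 174, 233, 237, 238, 236, 237, 237, 237, 235, 217, 166, 143, 157, 159, 153, 143, 136, 160] [231, 232, 231, 232, 232, 217, 151, 121, 116, 120, 119, 122, 121, 120, 118, 120, 121, 107, 101, 103, 102]
212 [251, 252, 252, 252, 252, 252, 252, 251, 250, 238, 233, 232, 232, 234, 233, 233, 232, 232, 231, 229, 232, 231, 230, 231, 228] [230, 232, 230, 224, 180, 125, 122, 120, 123, 119, 108, 101, 103, 101, 104, 118, 140, 142, 110, 102, 103]
```

View pics/w3.png

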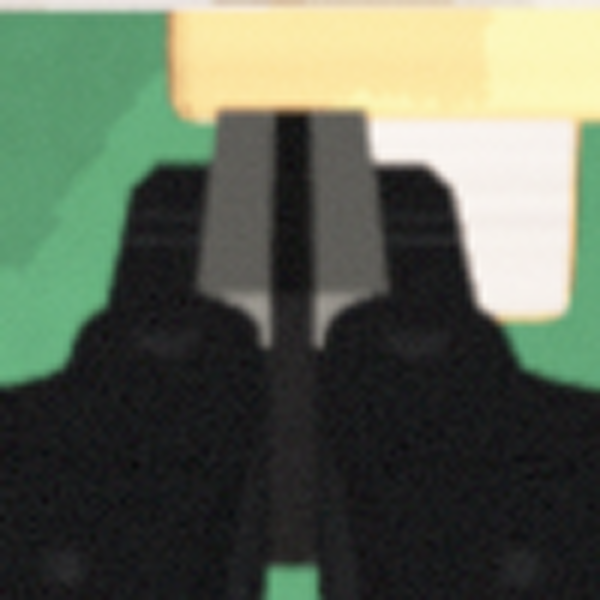

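The tips span ±7 mm about columns 306–331, centred where the calibration predicts. The plate ends in the wrist view (221.5 and 451) also confirm the -4 mm shift. Plan: open about 13 mm so the rear finger stays on the bolt while the front finger pushes the snib. I'll go lower first and recheck.

>>> {"op": "apply_moves", "data": {
  "targets": [
    {"translation":[-0.01,0.06,0.2],"twist":0,"hand":0.15},
    {"translation":[0,0,0.2],"twist":0,"hand":0.15},
    {"translation":[0,0,0.2],"twist":0,"hand":0.15},
    {"translation":[0,0,0],"twist":0,"hand":0.15},
    {"translation":[0,0,0],"twist":0,"hand":0.15}
  ]
}}

```text
time: 6.25
tool_pos: [0.5892, 0.1112, 0.2233]
tool_rot: [-0.0, 0.432, 0.902, -0.0]
contact_force: [-0.1, -0.2, 1.0]
gripper_width: 0.154
grasp_force: 0.0
```

```bash
python3 - <<'E'
from h import *
s,p,Rt=tool();print(s["time"],p,s["gripper_width"],s["contact_force"])
f=grab_frame("wrist");cal=get_calibration("wrist")
a=np.deg2rad(38.87);ly=np.array([np.cos(a),np.sin(a)]);lx=np.array([ly[1],-ly[0]]);O=np.array([.5951,.1181])
print("tcp in lock",(p[:2]-O)@lx,(p[:2]-O)@ly)
for n,d in [("tip y+13.5",[0.011,.0135,.022]),("tip y-13.5",[0.011,-.0135,.022])]: print(n,proj(cal,p+Rt.apply(d)).round(1))
g=cv2.resize(f[160:260,260:400],None,fx=5.5,fy=5.5,interpolation=cv2.INTER_CUBIC)
def P(x,y,z):return np.r_[O+x*lx+y*ly,.167+z]
for rect,z in [((-14,14,-100,100),0),((-1,8,-27,7),.013),((-6,6,10,24),.0075)]:
    x0,x1,y0,y1=np.array(rect)/1000
    c=proj(cal,[P(x0,y0,z),P(x1,y0,z),P(x1,y1,z),P(x0,y1,z)]);print(c.round(0).tolist());c=(c-[260,160]+.5)*5.5
    cv2.polylines(g,[np.int32(c*16)],True,(255,0,0),1,cv2.LINE_AA,4)
cv2.imwrite("pics/w4.png",g[:,:,::-1])
E
```

```text
6.25 [0.58924134 0.11119956 0.22331659] 0.15398335701271215 [-0.05365173 -0.20687504  0.97297336]
tcp in lock 0.0016958581963504088 -0.008891798724740173
tip y+13.5 [[343.  228.7]]
tip y-13.5 [[293.6 228.7]]
[[180.0, 203.0], [186.0, 242.0], [477.0, 242.0], [483.0, 203.0]]
[[290.0, 229.0], [290.0, 242.0], [343.0, 242.0], [344.0, 229.0]]
[[348.0, 218.0], [347.0, 235.0], [369.0, 235.0], [370.0, 218.0]]
```

View pics/w4.png

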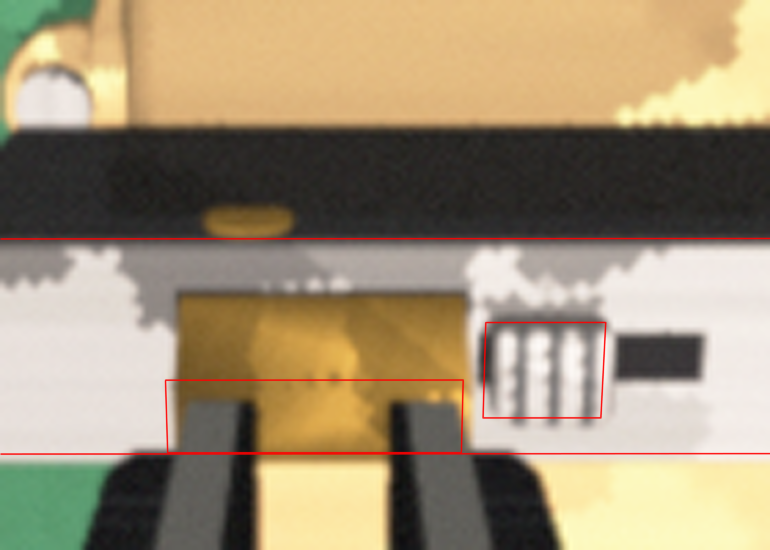

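The fingertips are aligned over the bolt: the front finger's edge is about 5 mm short of the snib and the rear finger is on the bolt. Now I'll press down, watching the force.

>>> {"op": "apply_moves", "data": {
  "targets": [
    {"translation":[0,0,0.1],"twist":0,"hand":0.15},
    {"translation":[0,0,0.1],"twist":0,"hand":0.15},
    {"translation":[0,0,0.04],"twist":0,"hand":0.15},
    {"translation":[0,0,0],"twist":0,"hand":0.15},
    {"translation":[0,0,0],"twist":0,"hand":0.15}
  ]
}}

```text
time: 6.8
tool_pos: [0.5893, 0.1112, 0.1997]
tool_rot: [-0.0, 0.432, 0.902, -0.0]
contact_force: [-1.3, -0.4, 2.5]
gripper_width: 0.153
grasp_force: 1.2
```

>>> {"op": "apply_moves", "data": {
  "targets": [
    {"translation":[0,0,0.03],"twist":0,"hand":0.15},
    {"translation":[0,0,0.03],"twist":0,"hand":0.15},
    {"translation":[0,0,0.02],"twist":0,"hand":0.15},
    {"translation":[0,0,0],"twist":0,"hand":0.15},
    {"translation":[0,0,0],"twist":0,"hand":0.15}
  ]
}}

```text
time: 7.3
tool_pos: [0.5895, 0.1112, 0.1917]
tool_rot: [0.0, 0.432, 0.902, 0.0]
contact_force: [-1.5, -0.1, 5.1]
gripper_width: 0.151
grasp_force: 2.4
```

>>> {"op": "apply_moves", "data": {
  "targets": [
    {"translation":[0,0,0.02],"twist":0,"hand":0.15},
    {"translation":[0,0,0],"twist":0,"hand":0.15}
  ]
}}

```text
time: 7.5
tool_pos: [0.5895, 0.1112, 0.1896]
tool_rot: [0.0, 0.432, 0.902, 0.0]
contact_force: [-2.4, -0.4, 5.5]
gripper_width: 0.153
grasp_force: 2.7
```

>>> {"op": "apply_moves", "data": {
  "targets": [
    {"translation":[0,0,0.01],"twist":0,"hand":0.15},
    {"translation":[0,0,0],"twist":0,"hand":0.15}
  ]
}}

```text
time: 7.7
tool_pos: [0.5895, 0.1112, 0.1889]
tool_rot: [0.0, 0.432, 0.902, 0.0]
contact_force: [-1.9, 0.3, 6.0]
gripper_width: 0.153
grasp_force: 2.8
```

>>> {"op": "apply_moves", "data": {
  "targets": [
    {"translation":[0,0,0.01],"twist":0,"hand":0.15},
    {"translation":[0,0,0],"twist":0,"hand":0.15}
  ]
}}

```text
time: 7.9
tool_pos: [0.5895, 0.1112, 0.1888]
tool_rot: [0.0, 0.432, 0.902, 0.0]
contact_force: [-4.4, -0.6, 9.6]
gripper_width: 0.154
grasp_force: 4.7
```

Plate contact is felt, so the bolt is flush. I'll back off about 1 mm to clear the plate and push along +y.

>>> {"op": "apply_moves", "data": {
  "targets": [
    {"translation":[0,0,-0.014],"twist":0,"hand":0.15},
    {"translation":[0,0.02,0],"twist":0,"hand":0.15},
    {"translation":[0,0.02,0],"twist":0,"hand":0.15},
    {"translation":[0,0,0],"twist":0,"hand":0.15}
  ]
}}

```text
time: 8.3
tool_pos: [0.5921, 0.1131, 0.1891]
tool_rot: [-0.0, 0.432, 0.902, -0.001]
contact_force: [-3.7, -2.1, 5.7]
gripper_width: 0.152
grasp_force: 3.4
```

>>> {"op": "apply_moves", "data": {
  "targets": [
    {"translation":[0,0.02,0],"twist":0,"hand":0.15},
    {"translation":[0,0.02,0],"twist":0,"hand":0.15},
    {"translation":[0,0,0],"twist":0,"hand":0.15}
  ]
}}

```text
time: 8.6
tool_pos: [0.5952, 0.1155, 0.1891]
tool_rot: [-0.0, 0.432, 0.902, -0.001]
contact_force: [-4.2, -2.4, 7.2]
gripper_width: 0.151
grasp_force: 3.4
```

>>> {"op": "apply_moves", "data": {
  "targets": [
    {"translation":[0,0.02,0],"twist":0,"hand":0.15},
    {"translation":[0,0.02,0],"twist":0,"hand":0.15},
    {"translation":[0,0.02,0],"twist":0,"hand":0.15},
    {"translation":[0,0,0],"twist":0,"hand":0.15}
  ]
}}

```text
time: 9.0
tool_pos: [0.5996, 0.1191, 0.1891]
tool_rot: [-0.001, 0.432, 0.902, -0.002]
contact_force: [-4.9, -3.1, 6.7]
gripper_width: 0.149
grasp_force: 4.7
```

>>> {"op": "apply_moves", "data": {
  "targets": [
    {"translation":[0,0.02,0],"twist":0,"hand":0.15},
    {"translation":[0,0,0],"twist":0,"hand":0.15}
  ]
}}

```text
time: 9.2
tool_pos: [0.6, 0.1194, 0.189]
tool_rot: [-0.002, 0.432, 0.902, -0.003]
contact_force: [-10.6, -6.3, 10.1]
gripper_width: 0.152
grasp_force: 7.9
```

>>> {"op": "apply_moves", "data": {
  "targets": [
    {"translation":[0,0.01,0],"twist":0,"hand":0.15},
    {"translation":[0,0,0],"twist":0,"hand":0.15}
  ]
}}

```text
time: 9.4
tool_pos: [0.6002, 0.1195, 0.189]
tool_rot: [-0.002, 0.432, 0.902, -0.004]
contact_force: [-12.9, -9.4, 12.2]
gripper_width: 0.15
grasp_force: 9.4
```

Hard stop felt at roughly full travel. I'll check with the wrist camera before letting go.

```bash
python3 - <<'E'
from h import *
f=grab_frame("wrist");cal=get_calibration("wrist");s,p,Rt=tool();print(p,s["contact_force"])
a=np.deg2rad(38.87);ly=np.array([np.cos(a),np.sin(a)]);lx=np.array([ly[1],-ly[0]]);O=np.array([.5951,.1181])
g=cv2.resize(f[170:270,260:400],None,fx=5.5,fy=5.5,interpolation=cv2.INTER_CUBIC)
def P(x,y,z):return np.r_[O+x*lx+y*ly,.167+z]
for rect,z in [((-8,8,-27,7),.0),((-6,6,21,35),.0075)]:
    x0,x1,y0,y1=np.array(rect)/1000
    c=proj(cal,[P(x0,y0,z),P(x1,y0,z),P(x1,y1,z),P(x0,y1,z)]);c=(c-[260,170]+.5)*5.5
    cv2.polylines(g,[np.int32(c*16)],True,(255,0,0),1,cv2.LINE_AA,4)
cv2.imwrite("pics/w5.png",g[:,:,::-1])
E
```

```text
[0.60017404 0.11954667 0.18897809] [-12.57364887  -7.88780929  11.36036324]
```

View pics/w5.png

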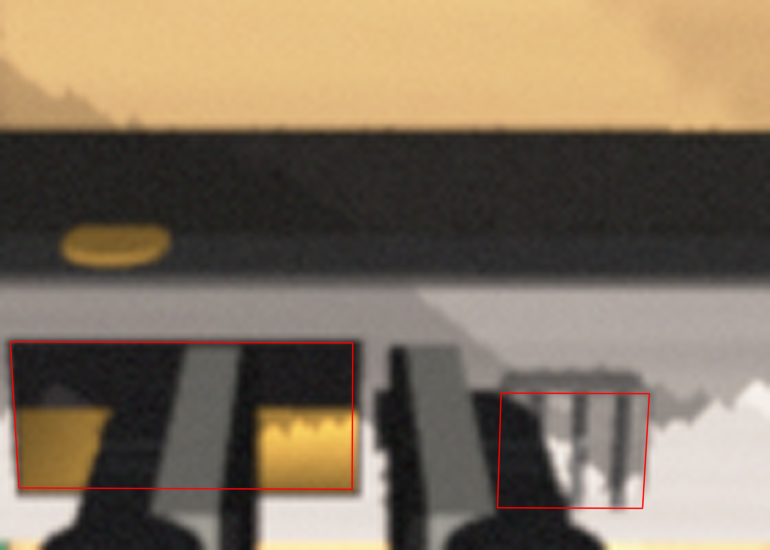

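The snib sits on the outline predicted for home and the bolt is flush. I'll back off slightly and lift clear.

>>> {"op": "apply_moves", "data": {
  "targets": [
    {"translation":[0,-0.03,0],"twist":0,"hand":0.15},
    {"translation":[0,-0.02,-0.02],"twist":0,"hand":0.15},
    {"translation":[0,0,-0.2],"twist":0,"hand":0.15},
    {"translation":[0,0,-0.3],"twist":0,"hand":0.15},
    {"translation":[0,0,-0.4],"twist":0,"hand":0.15},
    {"translation":[0,0,0],"twist":0,"hand":0.15},
    {"translation":[0,0,0],"twist":0,"hand":0.15}
  ]
}}

```text
time: 10.15
tool_pos: [0.5991, 0.1188, 0.2813]
tool_rot: [0.001, 0.432, 0.902, 0.0]
contact_force: [0.1, 0.7, -1.0]
gripper_width: 0.153
grasp_force: 0.0
```

```bash
python3 - <<'E'
from h import *
f=grab_frame("wrist");cal=get_calibration("wrist");s,p,Rt=tool();print(s["time"],p,s["contact_force"])
a=np.deg2rad(38.87);ly=np.array([np.cos(a),np.sin(a)]);lx=np.array([ly[1],-ly[0]]);O=np.array([.5951,.1181])
g=cv2.resize(f[160:260,260:400],None,fx=5.5,fy=5.5,interpolation=cv2.INTER_CUBIC)
def P(x,y,z):return np.r_[O+x*lx+y*ly,.167+z]
for rect,z in [((-1,8,-27,7),.0024),((-6,6,21,35),.0075)]:
    x0,x1,y0,y1=np.array(rect)/1000
    c=proj(cal,[P(x0,y0,z),P(x1,y0,z),P(x1,y1,z),P(x0,y1,z)]);c=(c-[260,160]+.5)*5.5
    cv2.polylines(g,[np.int32(c*16)],True,(255,0,0),1,cv2.LINE_AA,4)
cv2.imwrite("pics/w6.png",g[:,:,::-1])
E
```

```text
10.2 [0.5983168 0.1186964 0.2795037] [ 0.23275407 -0.28049688 -0.43905645]
```

View pics/w6.png

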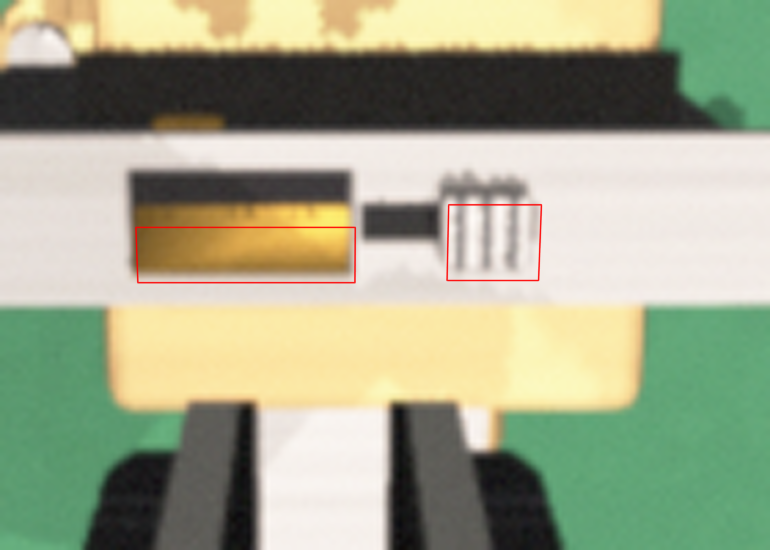

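The bolt stays held low, the snib sits at the far end of its slot, and the slot now shows between the two.

```bash
python3 -c "
from plant import *
print(job_done())"
```

```text
the job is handed in; nothing more can be done
None
```

The latch is set on hold-back: I pressed the bolt flush, pushed the snib home and moved clear, and the last wrist picture shows the bolt still held in. I handed the job in at about 10 s.

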